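# Load the document carrier into the page scanner

### The job

Slide the pink document carrier along the table through the guides and under the white bridge of the page scanner until its front edge rests against the black stop at the far end. Then turn the yellow latch clockwise as far as it goes, so that its arm lies across behind the carrier and locks it in. Leave everything else on the table where it stands.

Things in the scene. Friction and masses are not known exactly. Their poses are not given: they have to be found in the camera images.
- carrier: loose pink board, 200 (its x) x 130 (its y) x 14 mm, about 0.5 kg, lying flat, with an old page on it and a pale green glass bar across it (top at z 24 mm, centred at x = +60). Origin at the centre of its underside; +x is its front, the end that goes into the scanner first.
- carrier_handle (a point): grip point of the carrier's dark wooden handle, an upright fin 50 mm long (along the carrier's x), 16 mm thick (its y), rising from z 14 to 60 mm. The point lies on the fin's middle at carrier (x, y, z) = (-70, 0, 46) mm. The fin is too tall to go under the bridge and stays outside.
- scanner: page scanner fixed to the table. Origin on the table, in the middle of where the carrier lies when fully home (carrier and scanner origins then coincide and axes agree); +x is the way the carrier travels in, z up. The carrier slides on the table itself.
- bridge (a point): middle of the underside of the scanner's white bridge, at scanner (60, 0, 45) mm. The bridge covers scanner x = 25 to 95 mm, y = -125 to 125, z = 45 to 105; grey posts at y = +-96 to +-118.
- mouth (a point): middle of the mouth between the aluminium guides, on the table, at scanner (-80, 0, 0) mm. Guides are 16 mm high and leave a lane 140 mm wide from scanner x = -30 to 100, flaring outwards to about 175 mm wide at the mouth.
- stop (a point): middle of the face of the black stop, at scanner (100, 0, 10) mm; it is 20 mm high and 130 mm wide.
- latch (a joint): turn of the yellow latch, rad, growing clockwise seen from above: about 0 (starts 0 to 0.25) = open, its arm pointing along the scanner's -x; 1.5 = end of travel, arm pointing along the scanner's +y, behind the carrier. Light friction. The arm is 70 mm long, 16 mm wide, 5 to 16 mm above the table.
- latch_grip (a point): grip point on the latch's vertical turning axis, at scanner (x, y, z) = (-115, -108, 46) mm: middle of its upright yellow grip plate, 56 mm long (in line with the arm), 16 mm thick, from z 20 to 64 mm.
- bowl: pale green porcelain bowl, 84 mm across, 45 mm high, beside the mouth of the guides; origin under its centre. To be left alone.
- paperweight: pale green glass bar 150 (x) x 28 x 16 mm, beside the bridge; origin under its centre. To be left alone.
- bin_a: white open plastic bin 100 x 85 x 55 mm; origin under its centre. To be left alone.
- bin_b: a second bin, the same. To be left alone.
- dish: white dish, 104 mm across, 18 mm high; origin under its centre. To be left alone.
- brush: brush 190 mm long, lying along its x; to be left alone.
- clock: orange twin-bell alarm clock, 136 mm high, 98 mm wide, beyond the stop; origin under its centre. To be left alone.
There are look-alikes about, which are no part of the job. Leave any purple look-alike of the carrier alone.

How it is judged:
By the outcome, as a careful person would: the job done as asked, in the order asked, and still so for the second after the job is handed in, with the robot touching nothing.
It also fails if it takes over 51 s, if anything falls off the work surface, if the arm or the gripper's body presses on something with over 40 N, if the wrist force passes 120 N, or if a joint passes its speed limit or range.

### The arm

A 6-joint arm with a two-finger parallel gripper is mounted at the origin on the work surface. World frame = base frame: x ahead of the robot, y to its left, z up, the work surface at z = 0. Lengths are in m, angles in rad, forces in N, time in s.
With the tool pointing down it reaches from about 0.375 to 0.975 m from the base axis. Payload 3.8 kg.
Tool frame: the origin (TCP) lies at the centre of the arm's flange, where the gripper is bolted on; the fingertips stand 166 mm ahead of it and the grasp point (between the pads) lies 147 mm ahead of it; z points along the fingers, y is the line along which they close (so a half turn about z gives the same grasp; the last joint's range is limited). The gripper opens to 88 mm and grips with 3 to 60 N. Pads are 18 mm wide; open, the fingers measure 123 mm over their backs; the gripper's body (75 mm by 187 mm) begins 45 mm behind the grasp point.
Start: joints at [-1.31, 0.264, 1.604, -0, 1.274, -0.037], TCP at [0.198, -0.645, 0.405] pointing down, gripper open.
Joint ranges: [-2.63, 2.63], [-0.94, 2.18], [0.31, 2.57], [-1.31, 4.45], [0, 2.66], [-2.55, 2.55]. Speed limits (rad/s): [2.57, 2.57, 3.14, 3.14, 3.14, 3.14].

### API

Orientations are given as a unit quaternion [x, y, z, w].
In Python, from workcell import r gives the robot as it stands.
- The arm moves only by the shell command python3 -m creep 'ROWS' [FORCE]. ROWS is JSON, one flat list of numbers, 7 for each row, row after row: the shift along the world's x, y, z in mm, then the turn, a rotation vector about the world's x, y, z in degrees, then the opening, from 0 (shut) to 1 (fully open). A call has 1 to 10 rows; each row is the pose to reach, as a shift and turn from the pose commanded when the call began; what a row does not reach only later rows make up. A row lasts 1/8 s, in which the tool goes at most 62.5 mm and 10.7 degrees, less where a joint would pass 70% of its speed; a pose out of reach is approached as far as the arm can. A call with a gripper value outside its range is refused whole. The fingers move at their own pace and stop on an object; FORCE is the grip in N (left out, the last holds). Time passes only in rows, so rows that repeat a pose let the fingers close. It gives the time, the measured TCP pose, the force, the opening and the grip force at its end, in the units of the state.
- r.read_state(): the state, without advancing time (a new reading comes with each control period).
- r.snapshot(name): name is "scene" or "top" or "wrist"; returns the picture (400x640x3 uint8, blue, green, red); there is no depth.
- r.camera_model(name): a dict with "camera_matrix" (3x3 intrinsics, pixels), "pose" (4x4, takes a point from camera to world coordinates). Camera axes: x right, y down, z forward; pixel columns grow to the right and rows downward; lengths in m; the calibration is good to about 2 mm. The wrist camera is an equidistant fisheye: a pixel r from the principal point sees the ray r / f radians off the axis. A picture is of the moment at which its call begins: read the wrist's pose just before it. camera_model takes no time and is no camera call; for the wrist camera it gives the pose at the moment of the call.
- r.close_job(): hands the job in; it is judged then, once.
Trained networks look in the newest picture that a camera, given by its name, has taken for a name from the list of things; names that differ only in an ending like _2 or _b are one class to them, and where a whole thing is asked for, a point or a joint stands for the part that bears it (a point fixed in the world has none). Each returns a list of dicts, best first, with "score" (0 to 1); they miss things now and then, are a little off and sometimes report something else, mostly with a low value. They report only what shows in the picture. A call takes as long as a camera call. They do not tell look-alikes from the thing itself.
- r.spot_in(camera, label): "pixel" ([column, row] in pixels, amid what is visible of it).
- r.cut_out(camera, label): "region" (400x640 bool, what is visible of it) and "pixel" ([column, row] in pixels, amid what is visible of it).
The state is a dict: "time": time; "joints": joint angles; "qd": joint speeds; "joint_torque": joint torques, N m; "tool_pos": TCP position; "eef_rot": TCP orientation; "wrist_force": force on the tool from outside, world axes, zero at the start; "torque": the same for the moment, N m; "grip_width": finger opening in m; "grip_force": force on a finger pad.
Only numpy, scipy, OpenCV 4.12 (cv2) and the standard library are available. Lean on these libraries where they do the work, as an engineer would, in place of code of your own. Each camera call takes 0.05 s, during which the arm holds its last target. There are 200 camera calls.

## Working session

There is one attempt and no reset: what is moved stays moved. The work goes in short steps, Python scripts to look and compute and a shell command to move; the robot and the scene stay as the last step left them, time stands still between calls to the robot, and variables do not carry over. Pictures are saved under pics/ and viewed, at most 10 in all, crops included, and the job is handed in when it is done.

```bash
mkdir -p pics; ls; python3 - <<'E'
from workcell import r
import cv2,numpy as np
for n in("scene","top"):
    cv2.imwrite(f"pics/{n}0.png",r.snapshot(n))
    m=r.camera_model(n);print(n,np.round(m["camera_matrix"],1).tolist(),np.round(m["pose"],3).tolist())
    for l in("carrier","carrier_handle","scanner","latch","latch_grip","bowl","clock"):
        print(l,[(np.round(d["pixel"]).tolist(),round(d["score"],2)) for d in r.spot_in(n,l)])
s=r.read_state();print(s["time"],s["tool_pos"],s["eef_rot"])
E
```

```text
pics
scene [[391.0, 0.0, 317.4], [0.0, 391.0, 203.8], [0.0, 0.0, 1.0]] [[-0.007, 0.591, -0.807, 1.392], [1.0, -0.008, -0.014, 0.024], [-0.014, -0.807, -0.591, 0.744], [0.0, 0.0, 0.0, 1.0]]
carrier [([193.0, 188.0], 0.96), ([272.0, 220.0], 0.87), ([405.0, 167.0], 0.76)]
carrier_handle [([405.0, 171.0], 0.91), ([194.0, 186.0], 0.9), ([329.0, 254.0], 0.64), ([276.0, 221.0], 0.57)]
scanner [([373.0, 230.0], 0.71), ([323.0, 291.0], 0.69)]
latch [([328.0, 253.0], 0.92)]
latch_grip [([345.0, 193.0], 0.68), ([330.0, 253.0], 0.67), ([446.0, 235.0], 0.19)]
bowl [([346.0, 195.0], 0.71)]
clock [([447.0, 237.0], 0.64), ([344.0, 194.0], 0.37)]
top [[495.3, 0.0, 317.5], [0.0, 495.3, 198.3], [0.0, 0.0, 1.0]] [[-0.023, -0.991, 0.131, 0.297], [-1.0, 0.025, 0.017, -0.018], [-0.02, -0.131, -0.991, 1.692], [0.0, 0.0, 0.0, 1.0]]
carrier [([358.0, 213.0], 0.8), ([230.0, 298.0], 0.69), ([448.0, 267.0], 0.62)]
carrier_handle [([447.0, 270.0], 0.78), ([360.0, 210.0], 0.6), ([226.0, 293.0], 0.56)]
scanner [([275.0, 196.0], 0.59)]
latch [([310.0, 163.0], 0.75), ([275.0, 141.0], 0.72)]
latch_grip [([311.0, 166.0], 0.72), ([275.0, 196.0], 0.67)]
bowl [([294.0, 238.0], 0.65)]
clock [([215.0, 168.0], 0.82), ([275.0, 197.0], 0.55)]
0.8 [ 0.19803261 -0.64530193  0.40474613] [ 9.88937087e-01  1.48335556e-01 -9.94216940e-06  4.09101023e-05]
```

View pics/top0.png

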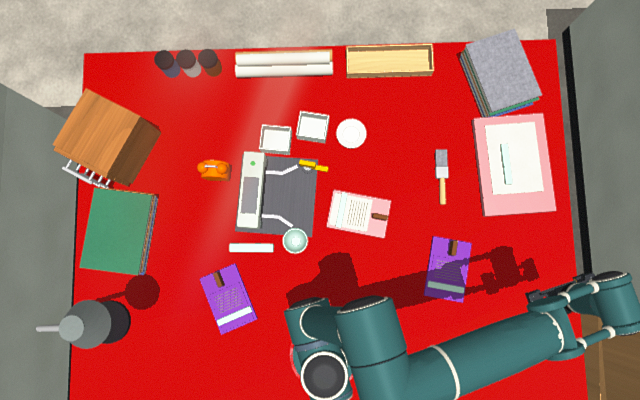

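View pics/scene0.png

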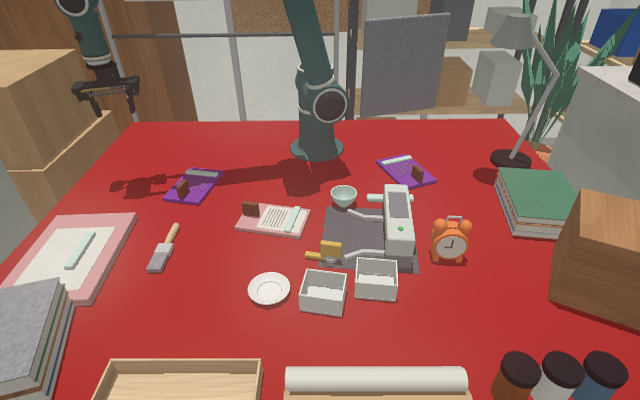

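The top view shows the pink carrier at (358,213) with its handle to the right, at (380,216). The scanner is at (275,195), the latch at (313,166) and the bowl at (294,240). The scanner's +x points image-left. I'll zoom in for the corners.

```bash
cat > h.py <<'E'
from workcell import r
import cv2,numpy as np
def ray(n,px,z):
    m=r.camera_model(n);K=np.array(m["camera_matrix"]);T=np.array(m["pose"])
    d=T[:3,:3]@np.linalg.inv(K)@[px[0],px[1],1];o=T[:3,3]
    return (o+d*(z-o[2])/d[2])[:2]
def proj(n,P):
    m=r.camera_model(n);K=np.array(m["camera_matrix"]);T=np.linalg.inv(np.array(m["pose"]))
    p=(T[:3,:3]@np.atleast_2d(P).T+T[:3,3:]);p=K@p;return (p[:2]/p[2]).T
def mp(o,a,P):  # model mm -> world m
    P=np.atleast_2d(P)/1000;c,s=np.cos(a),np.sin(a)
    return np.c_[o[0]+c*P[:,0]-s*P[:,1],o[1]+s*P[:,0]+c*P[:,1],P[:,2]]
E
python3 - <<'E'
from h import *
im=cv2.imread("pics/top0.png")
cv2.imwrite("pics/crop0.png",cv2.resize(im[140:252,230:400],None,fx=4.6,fy=4.6,interpolation=cv2.INTER_CUBIC))
r.snapshot("top")
for l in("carrier","scanner","bowl","latch","carrier_handle","bridge","paperweight"):
    for d in r.cut_out("top",l):
        c=max(cv2.findContours(d["region"].astype(np.uint8),0,1)[0],key=cv2.contourArea)
        b=cv2.boxPoints(cv2.minAreaRect(c));z=.014 if l=="carrier" else 0
        print(l,round(d["score"],2),np.round(b).tolist(),[np.round(ray("top",p,z)*1000).tolist() for p in b])
E
```

```text
carrier 0.87 [[325.0, 227.0], [332.0, 189.0], [391.0, 200.0], [384.0, 239.0]] [[419.0, -12.0], [551.0, -40.0], [507.0, -240.0], [376.0, -210.0]]
carrier 0.65 [[198.0, 277.0], [236.0, 262.0], [258.0, 320.0], [220.0, 335.0]] [[263.0, 420.0], [310.0, 292.0], [117.0, 216.0], [72.0, 342.0]]
carrier 0.57 [[423.0, 296.0], [431.0, 236.0], [472.0, 242.0], [464.0, 302.0]] [[182.0, -331.0], [382.0, -369.0], [360.0, -504.0], [161.0, -464.0]]
scanner 0.96 [[234.0, 231.0], [242.0, 151.0], [327.0, 159.0], [319.0, 239.0]] [[416.0, 299.0], [694.0, 271.0], [657.0, -25.0], [380.0, 8.0]]
bowl 0.78 [[283.0, 229.0], [307.0, 229.0], [307.0, 253.0], [283.0, 253.0]] [[418.0, 132.0], [416.0, 49.0], [334.0, 51.0], [336.0, 133.0]]
bowl 0.39 [[295.0, 138.0], [299.0, 111.0], [330.0, 116.0], [326.0, 143.0]] [[735.0, 84.0], [834.0, 68.0], [814.0, -40.0], [716.0, -23.0]]
latch 0.54 [[299.0, 170.0], [299.0, 160.0], [327.0, 161.0], [327.0, 171.0]] [[623.0, 75.0], [658.0, 72.0], [650.0, -27.0], [615.0, -24.0]]
carrier_handle 0.73 [[198.0, 278.0], [235.0, 263.0], [258.0, 320.0], [221.0, 334.0]] [[258.0, 422.0], [305.0, 296.0], [117.0, 221.0], [71.0, 345.0]]
carrier_handle 0.71 [[324.0, 227.0], [332.0, 188.0], [392.0, 200.0], [384.0, 239.0]] [[422.0, -9.0], [556.0, -40.0], [508.0, -246.0], [375.0, -213.0]]
carrier_handle 0.62 [[423.0, 297.0], [432.0, 236.0], [472.0, 242.0], [463.0, 303.0]] [[180.0, -334.0], [382.0, -375.0], [358.0, -509.0], [158.0, -467.0]]
bridge 0.7 [[234.0, 231.0], [242.0, 150.0], [328.0, 159.0], [320.0, 239.0]] [[416.0, 298.0], [697.0, 271.0], [659.0, -29.0], [380.0, 4.0]]
paperweight 0.78 [[229.0, 251.0], [229.0, 244.0], [273.0, 244.0], [273.0, 251.0]] [[347.0, 317.0], [371.0, 317.0], [368.0, 166.0], [344.0, 167.0]]
```

View pics/crop0.png

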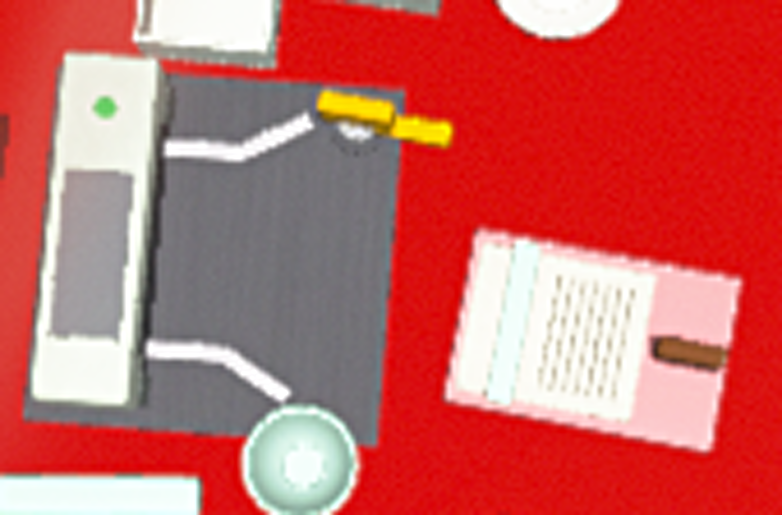

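The crop shows the carrier's corners at (476,229), (741,278), (712,450) and (445,400). The bridge's top corners are at (65,53), (161,60), (32,402) and (131,405). The guides and the slightly turned latch are also clear. I'll fit poses to these.

```bash
cat >> h.py <<'E'
from scipy.optimize import least_squares
def fit(n,M,px,x0):
    f=lambda v:(proj(n,mp(v[:2],v[2],M))-px).ravel()
    s=least_squares(f,x0,loss="soft_l1");return s.x,np.round(s.fun.reshape(-1,2),1).tolist()
E
python3 - <<'E'
from h import *
C=lambda p:(np.array(p,float)+.5)/4.6+[229.5,139.5]
px=C([(65,53),(161,60),(32,402),(131,405),(240,153),(228,350)])
M=[(95,-125,105),(25,-125,105),(95,125,105),(25,125,105),(-30,-73,16),(-30,73,16)]
s,e=fit("top",M,px,[.53,.17,1.5]);print("scanner",s,e)
c,e=fit("top",[(100,-65,14),(-100,-65,14),(-100,65,14),(100,65,14),(-70,0,60)],C([(476,229),(741,278),(712,450),(445,400),(690,345)]),[.46,-.13,1.4]);print("carrier",c,e)
print("handle",mp(c[:2],c[2],[(-70,0,46)]),"latch",mp(s[:2],s[2],[(-115,-108,46)]),"latch px",(proj("top",mp(s[:2],s[2],[(-115,-108,64)]))-[230,140])*4.6)
print("goal handle",mp(s[:2],s[2],[(-70,0,46),(-180,0,46),(-240,0,46)]),"angles",np.degrees([s[2],c[2]]))
# scene check
print(proj("scene",np.r_[mp(c[:2],c[2],[(-70,0,60)]),mp(s[:2],s[2],[(-115,-108,64),(25,125,105),(95,-125,105)])]))
st=r.read_state();print(st["eef_rot"],st["time"])
from scipy.spatial.transform import Rotation as R
print(R.from_quat(st["eef_rot"]).as_matrix().round(3))
E
```

```text
scanner [0.53766719 0.16602248 1.48201319] [[-0.5, -0.3], [-0.2, -0.5], [0.0, -0.3], [0.1, 0.4], [0.6, 0.7], [-0.0, 0.1]]
carrier [ 0.46496634 -0.12719629  1.36448538] [[-0.2, -0.1], [-0.0, -0.4], [-0.0, -0.2], [-0.3, -0.0], [0.6, 0.9]]
handle [[ 0.45062681 -0.19571182  0.046     ]] latch [[0.63504517 0.04189944 0.046     ]] latch px [[354.75978311 102.61051846]]
goal handle [[ 0.53146053  0.09629819  0.046     ]
 [ 0.52170721 -0.01326856  0.046     ]
 [ 0.51638722 -0.07303225  0.046     ]] angles [84.91310094 78.17925331]
[[248.90535287 202.89211236]
 [329.72235845 242.88601193]
 [382.20833004 182.67017242]
 [414.95842594 239.58516563]]
[ 9.88935663e-01  1.48345053e-01  1.55754475e-05 -1.35559125e-05] 1.2
[[ 0.956  0.293  0.   ]
 [ 0.293 -0.956  0.   ]
 [ 0.    -0.    -1.   ]]
```

```bash
python3 -m creep '[60,106,-30,0,0,10,1, 120,212,-60,0,0,20,1, 170,300,-85,0,0,30,1, 200,355,-100,0,0,40,1, 225,400,-110,0,0,50,1, 253,449,-125,0,0,58,1, 253,449,-125,0,0,61.2,1, 253,449,-125,0,0,61.2,1, 253,449,-125,0,0,61.2,1, 253,449,-125,0,0,61.2,1]'
python3 - <<'E'
from h import *
im=r.snapshot("wrist");m=r.camera_model("wrist");s=r.read_state()
cv2.imwrite("pics/w1.png",im);print(m["camera_matrix"],m["pose"],s["tool_pos"],s["eef_rot"])
K=np.array(m["camera_matrix"]);T=np.linalg.inv(np.array(m["pose"]))
c=[.46497,-.1272,1.36449]
P=mp(c[:2],c[2],[(-95,-8,60),(-45,-8,60),(-45,8,60),(-95,8,60),(100,65,14),(100,-65,14),(-100,-65,14),(-100,65,14)])
q=(T[:3,:3]@P.T+T[:3,3:]).T
th=np.arctan2(np.hypot(q[:,0],q[:,1]),q[:,2]);ph=np.arctan2(q[:,1],q[:,0])
print(np.round(np.c_[K[0,2]+K[0,0]*th*np.cos(ph),K[1,2]+K[1,1]*th*np.sin(ph)]).tolist())
E
```

```text
time: 2.45
tool_pos: [0.4515, -0.1945, 0.2792]
eef_rot: [0.774, 0.633, -0.0, -0.001]
wrist_force: [-0.0, -0.2, -1.0]
grip_width: 0.0878
grip_force: 0.0
[[309.70691629   0.         314.59168413]
 [  0.         309.70691629 203.15849896]
 [  0.           0.           1.        ]] [[ 9.79700167e-01 -1.89968223e-01 -6.40285645e-02  4.67712474e-01]
 [-2.00467242e-01 -9.29469314e-01 -3.09676732e-01 -1.15862340e-01]
 [-6.83847464e-04  3.16225976e-01 -9.48683648e-01  2.60554839e-01]
 [ 0.00000000e+00  0.00000000e+00  0.00000000e+00  1.00000000e+00]] [ 0.45128013 -0.19569334  0.27966966] [ 7.74869739e-01  6.32120892e-01 -2.55223379e-04 -2.88934037e-05]
[[325.0, 255.0], [326.0, 189.0], [302.0, 189.0], [303.0, 255.0], [234.0, 1.0], [396.0, 2.0], [387.0, 235.0], [241.0, 234.0]]
```

View pics/w1.png

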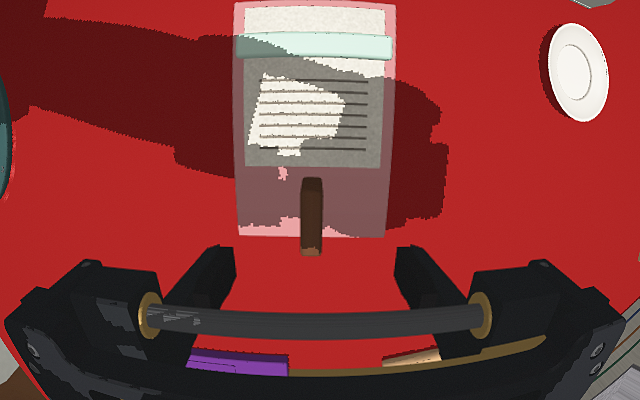

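The wrist view matches the prediction to about 2 px, with the handle at (312,220). I'll descend and grip.

```bash
python3 -m creep '[-1,0,-45,0,0,0,1, -1,0,-80,0,0,0,1, -1,0,-87,0,0,0,1, -1,0,-87,0,0,0,1, -1,0,-87,0,0,0,0, -1,0,-87,0,0,0,0, -1,0,-87,0,0,0,0, -1,0,-87,0,0,0,0, -1,0,-87,0,0,0,0, -1,0,-87,0,0,0,0]' 25
```

```text
time: 3.75
tool_pos: [0.45, -0.1962, 0.1927]
eef_rot: [0.776, 0.631, -0.0, -0.0]
wrist_force: [-0.3, -0.7, 0.5]
grip_width: 0.0302
grip_force: 0.0
```

```bash
python3 -m creep '[0,0,0,0,0,0,0, 0,0,0,0,0,0,0, 0,0,0,0,0,0,0, 0,0,0,0,0,0,0]' 25; python3 -m creep '[8,13,0,0,0,0.8,0, 19,31,0,0,0,2,0, 32,52,0,0,0,3.4,0, 45,72,0,0,0,4.7,0, 56,90,0,0,0,5.9,0, 64.6,103.2,0,0,0,6.7,0, 64.6,103.2,0,0,0,6.7,0]'
python3 - <<'E'
from h import *
cv2.imwrite("pics/w2.png",r.snapshot("wrist"));r.snapshot("top");im=r.snapshot("top")
cv2.imwrite("pics/crop2.png",cv2.resize(im[140:252,230:400],None,fx=4.6,fy=4.6,interpolation=cv2.INTER_CUBIC))
s=r.read_state();print(s["tool_pos"],s["eef_rot"],s["grip_force"],s["grip_width"])
E
```

```text
time: 4.25
tool_pos: [0.4498, -0.1962, 0.1926]
eef_rot: [0.776, 0.631, -0.0, -0.0]
wrist_force: [-2.0, -0.8, 1.6]
grip_width: 0.0157
grip_force: 25.0
time: 5.12
tool_pos: [0.5153, -0.0919, 0.1926]
eef_rot: [0.737, 0.676, 0.0, -0.0]
wrist_force: [1.0, 0.5, -2.3]
grip_width: 0.0154
grip_force: 25.0
[ 0.5145587  -0.0930716   0.19259802] [ 7.37619120e-01  6.75217010e-01  1.00294451e-04 -1.13521823e-04] 25.00030416995287 0.015860287542858054
```

View pics/w2.png

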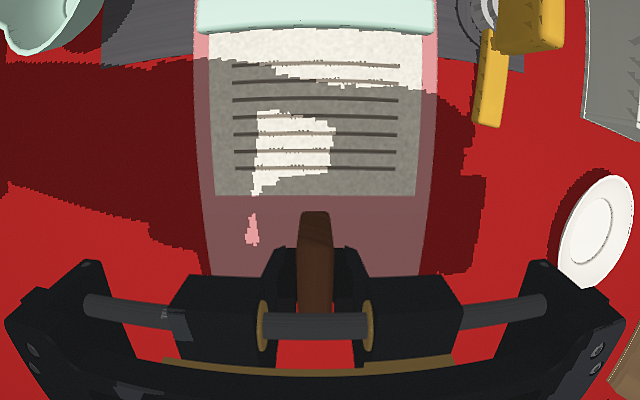

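The carrier is held straight, pointing at the mouth, and the latch arm at (490,80) is clear of its edge. I'll insert it in stages.

```bash
python3 -m creep '[1.3,14.9,0,0,0,0,0, 3.5,39.8,0,0,0,0,0, 6.2,69.7,0,0,0,0,0, 8.9,99.6,0,0,0,0,0, 11.5,129.5,0,0,0,0,0, 13.3,149.4,0,0,0,0,0, 14.2,159.4,0,0,0,0,0, 14.2,159.4,0,0,0,0,0]'; python3 -m creep '[0.4,5,0,0,0,0,0, 0.9,10,0,0,0,0,0, 1.3,15,0,0,0,0,0, 1.8,20,0,0,0,0,0, 2.2,25,0,0,0,0,0, 2.4,27,0,0,0,0,0, 2.4,27,0,0,0,0,0]'
python3 - <<'E'
from h import *
s=r.read_state();print(s["tool_pos"],s["wrist_force"],s["torque"])
E
```

```text
time: 6.28
tool_pos: [0.5287, 0.0668, 0.1926]
eef_rot: [0.737, 0.676, -0.0, -0.0]
wrist_force: [-0.7, 1.1, -2.0]
grip_width: 0.0158
grip_force: 25.0
time: 7.15
tool_pos: [0.5312, 0.0937, 0.1927]
eef_rot: [0.737, 0.675, 0.0, -0.0]
wrist_force: [0.3, 0.8, -2.5]
grip_width: 0.0158
grip_force: 25.0
[0.53123398 0.09369466 0.19266461] [ 0.33349807  0.84222269 -2.51412875] [ 0.0252036  -0.07767651 -0.01841203]
```

```bash
for i in 1 2 3; do :; done; python3 -m creep '[0.1,1,0,0,0,0,0, 0.2,2,0,0,0,0,0, 0.2,2,0,0,0,0,0]' | grep -E 'pos|force'; python3 -m creep '[0.1,0.5,0,0,0,0,0, 0.1,1,0,0,0,0,0, 0.1,1,0,0,0,0,0]'| grep -E 'pos|force'
```

```text
tool_pos: [0.5314, 0.0953, 0.1927]
wrist_force: [0.1, 0.1, -2.8]
grip_force: 25.0
tool_pos: [0.5316, 0.0963, 0.1927]
wrist_force: [0.3, -2.0, -1.5]
grip_force: 25.0
```

```bash
python3 -m creep '[0,0.5,0,0,0,0,0, 0.1,1,0,0,0,0,0, 0.1,1,0,0,0,0,0]' | grep -E 'pos|force'; python3 -m creep '[0,0.5,0,0,0,0,0, 0.1,1,0,0,0,0,0, 0.1,1,0,0,0,0,0]'| grep -E 'pos|force'
```

```text
tool_pos: [0.5316, 0.0972, 0.1927]
wrist_force: [-1.2, -1.8, -1.9]
grip_force: 25.0
tool_pos: [0.5314, 0.0976, 0.1926]
wrist_force: [-1.9, -5.9, -0.7]
grip_force: 25.0
```

```bash
python3 -m creep '[0.1,1,0,0,0,0,0, 0.1,1,0,0,0,0,0]' | grep -E 'pos|force'; python3 -m creep '[0.1,1,0,0,0,0,0, 0.1,1,0,0,0,0,0, 0.1,1,0,0,0,0,0]'| grep -E 'pos|force'
python3 - <<'E'
from h import *
cv2.imwrite("pics/w3.png",r.snapshot("wrist"));im=r.snapshot("top")
cv2.imwrite("pics/crop3.png",cv2.resize(im[140:252,230:400],None,fx=4.6,fy=4.6,interpolation=cv2.INTER_CUBIC))
s=r.read_state();print(s["tool_pos"],s["wrist_force"])
E
```

```text
tool_pos: [0.5313, 0.098, 0.1926]
wrist_force: [-2.3, -10.1, 1.2]
grip_force: 25.0
tool_pos: [0.5312, 0.0984, 0.1926]
wrist_force: [-3.2, -13.1, 2.1]
grip_force: 25.0
[0.53117309 0.09836674 0.19257388] [ -3.79090712 -12.69092456   2.35869209]
```

View pics/w3.png

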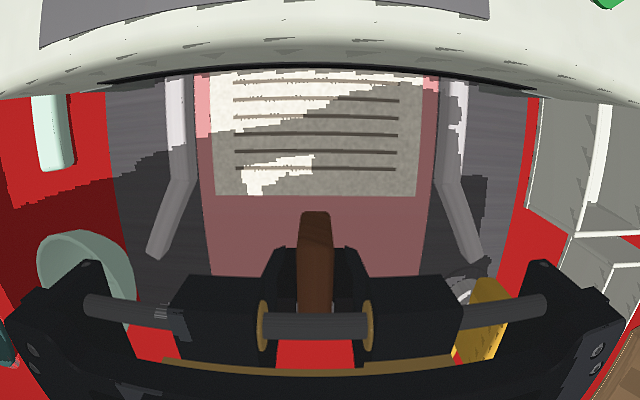

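The carrier is in the lane under the bridge, and the force against the stop is building at 13 N with little motion. It's home. I'll release and go above the latch.

```bash
python3 -m creep '[0.1,1,0,0,0,0,0.5, 0.1,1,0,0,0,0,0.5, 0.1,1,0,0,0,0,0.5, 0.1,1,0,0,0,0,0.5, 0.1,1,0,0,0,0,0.5, 0,0,40,0,0,0,0.5, 0,0,80,0,0,0,0.9, 52,-29,80,0,0,-5,0.9, 104,-57,80,0,0,-9,0.9, 104,-57,80,0,0,-9,0.9]'
python3 - <<'E'
from h import *
im=r.snapshot("wrist");m=r.camera_model("wrist");s=r.read_state()
cv2.imwrite("pics/w4.png",im);print(s["tool_pos"],s["eef_rot"],s["joints"],s["wrist_force"])
K=np.array(m["camera_matrix"]);T=np.linalg.inv(np.array(m["pose"]))
for q0 in(.1,.16,.22):
    o=mp([.53767,.16602],1.48201,[(-115,-108,0)])[0]
    P=mp(o[:2],1.48201+np.pi-q0,[(28,0,64),(-28,0,64),(0,0,64),(70,0,16)])
    q=(T[:3,:3]@P.T+T[:3,3:]).T
    th=np.arctan2(np.hypot(q[:,0],q[:,1]),q[:,2]);ph=np.arctan2(q[:,1],q[:,0])
    print(q0,np.round(np.c_[K[0,2]+K[0,0]*th*np.cos(ph),K[1,2]+K[1,1]*th*np.sin(ph)]).tolist())
E
```

```text
time: 10.62
tool_pos: [0.639, 0.0415, 0.273]
eef_rot: [0.789, 0.614, 0.001, 0.001]
wrist_force: [0.2, 0.6, 0.2]
grip_width: 0.0789
grip_force: 0.0
[0.63704054 0.04237689 0.27229912] [ 7.88680074e-01  6.14803798e-01 -9.56053178e-05 -1.46490957e-04] [2.73794660e-02 3.05232384e-01 1.80815652e+00 1.43050767e-04
 1.02853146e+00 2.73827583e-01] [-0.03958626  0.24435477 -0.26922791]
0.1 [[314.0, 267.0], [309.0, 191.0], [312.0, 231.0], [317.0, 280.0]]
0.16 [[312.0, 267.0], [312.0, 190.0], [312.0, 231.0], [312.0, 281.0]]
0.22 [[309.0, 267.0], [314.0, 191.0], [312.0, 231.0], [308.0, 280.0]]
```

View pics/w4.png

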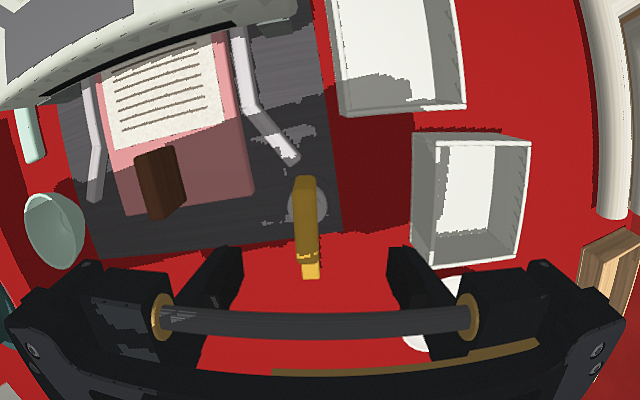

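The plate is around (306,220) and the arm tip at (311,278), with the bins well clear. I'll measure the yellow edges.

```bash
python3 - <<'E'
from h import *
im=cv2.imread("pics/w4.png");hsv=cv2.cvtColor(im,cv2.COLOR_BGR2HSV)
m=cv2.inRange(hsv,(15,120,60),(32,255,255))
for y in range(172,284,8):
    x=np.where(m[y,270:350])[0]+270
    print(y,(x.min(),x.max(),im[y,x[len(x)//2]].tolist()) if len(x) else None)
cv2.imwrite("pics/w4c.png",cv2.resize(im[160:290,250:370],None,fx=4.5,fy=4.5,interpolation=cv2.INTER_CUBIC))
E
```

```text
172 None
180 (np.int64(295), np.int64(315), [35, 88, 112])
188 (np.int64(293), np.int64(315), [36, 89, 113])
196 (np.int64(292), np.int64(315), [38, 98, 126])
204 (np.int64(293), np.int64(316), [39, 99, 127])
212 (np.int64(293), np.int64(316), [39, 98, 125])
220 (np.int64(294), np.int64(316), [38, 98, 124])
228 (np.int64(294), np.int64(317), [39, 99, 125])
236 (np.int64(295), np.int64(318), [37, 98, 125])
244 (np.int64(296), np.int64(318), [41, 100, 128])
252 (np.int64(296), np.int64(318), [36, 97, 124])
260 (np.int64(297), np.int64(318), [39, 100, 127])
268 (np.int64(302), np.int64(319), [75, 187, 231])
276 (np.int64(303), np.int64(319), [75, 186, 231])
```

View pics/w4c.png

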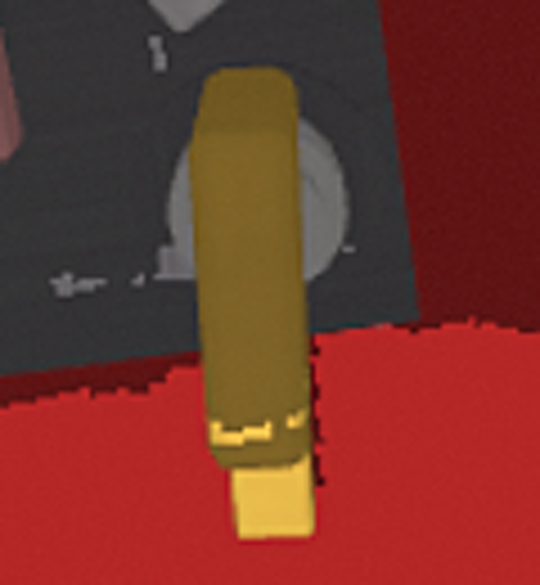

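The plate is about 4 mm image-left of the prediction, at a latch angle near 0.11 rad. I'll shift by that, descend and grip lightly.

```bash
python3 -m creep '[-4.3,0.5,-40,0,0,2.7,0.9, -4.3,0.5,-70,0,0,2.7,0.9, -4.3,0.5,-79,0,0,2.7,0.9, -4.3,0.5,-79,0,0,2.7,0.3, -4.3,0.5,-79,0,0,2.7,0.3, -4.3,0.5,-79,0,0,2.7,0.3, -4.3,0.5,-79,0,0,2.7,0.3, -4.3,0.5,-79,0,0,2.7,0.3, -4.3,0.5,-79,0,0,2.7,0.3, -4.3,0.5,-79,0,0,2.7,0.3]' 15
python3 -m creep '[0,0,0,0,0,0,0, 0,0,0,0,0,0,0, 0,0,0,0,0,0,0, 0,0,0,0,0,0,0]' 15
python3 -c "
from workcell import r;s=r.read_state();print(s['tool_pos'],s['wrist_force'],s['torque'],s['grip_width'])"
```

```text
time: 11.92
tool_pos: [0.6316, 0.0438, 0.1936]
eef_rot: [0.774, 0.634, -0.0, -0.0]
wrist_force: [-0.2, -0.1, -0.2]
grip_width: 0.0266
grip_force: 0.0
time: 12.42
tool_pos: [0.633, 0.0435, 0.1939]
eef_rot: [0.774, 0.634, 0.001, 0.001]
wrist_force: [5.6, -1.4, -3.8]
grip_width: 0.0158
grip_force: 15.0
[0.6329742  0.04352488 0.1938904 ] [ 5.55212003 -1.37647813 -3.80007313] [-0.19819501 -0.8071151  -0.04830047] 0.01579445790194807
```

```bash
python3 -m creep '[1,-0.3,0,0,0,-4,0, 1,-0.3,0,0,0,-10,0, 1,-0.3,0,0,0,-17,0, 1,-0.3,0,0,0,-24,0, 1,-0.3,0,0,0,-31,0, 1,-0.3,0,0,0,-37,0, 1,-0.3,0,0,0,-40,0, 1,-0.3,0,0,0,-40,0]'
python3 -c "
from workcell import r;s=r.read_state();print(s['tool_pos'],s['wrist_force'],s['torque'],s['joints'])"
```

```text
time: 13.42
tool_pos: [0.6332, 0.0435, 0.1939]
eef_rot: [0.944, 0.331, 0.001, 0.0]
wrist_force: [3.3, -0.9, -2.1]
grip_width: 0.0157
grip_force: 15.0
[0.6331892  0.04353556 0.19389255] [ 3.33668503 -0.89247329 -2.06317695] [-0.00174486 -0.43310297 -0.04495272] [2.93939075e-02 3.89887522e-01 1.86113143e+00 5.56789329e-05
 8.88908956e-01 9.24873853e-01]
```

```bash
python3 -m creep '[0.3,0,0,0,0,-4,0, 0.3,0,0,0,0,-10,0, 0.3,0,0,0,0,-17,0, 0.3,0,0,0,0,-24,0, 0.3,0,0,0,0,-30,0, 0.3,0,0,0,0,-34,0, 0.3,0,0,0,0,-37,0, 0.3,0,0,0,0,-37,0]'
python3 -c "
from workcell import r;s=r.read_state();print(s['tool_pos'],s['wrist_force'],s['torque'],s['eef_rot'])"
python3 -m creep '[0,0,0,0,0,-1.5,0, 0,0,0,0,0,-3,0, 0,0,0,0,0,-4,0, 0,0,0,0,0,-4,0]'
python3 -c "
from workcell import r;s=r.read_state();print(s['tool_pos'],s['wrist_force'],s['torque'],s['eef_rot'])"
```

```text
time: 14.42
tool_pos: [0.6332, 0.0437, 0.1939]
eef_rot: [1.0, 0.015, 0.0, -0.0]
wrist_force: [2.6, 1.1, 0.1]
grip_width: 0.016
grip_force: 15.0
[0.63323948 0.04368799 0.19387168] [2.56608029 1.08131038 0.09032849] [ 0.15824542 -0.33219957 -0.00805924] [ 9.99885413e-01  1.51304477e-02  4.54962883e-04 -1.53906446e-04]
time: 14.92
tool_pos: [0.6332, 0.0437, 0.1939]
eef_rot: [1.0, -0.02, 0.0, -0.0]
wrist_force: [4.1, 2.8, -1.6]
grip_width: 0.0157
grip_force: 15.1
[0.63320394 0.04369447 0.19387112] [ 4.14585281  2.80925446 -1.64887404] [ 0.40892034 -0.49175372  0.27316519] [ 9.99796836e-01 -2.01523782e-02  4.04327035e-04 -6.73800912e-05]
```

```bash
python3 -m creep '[0,0,0,0,0,-1.5,0, 0,0,0,0,0,-3,0, 0,0,0,0,0,-3,0]' | grep -E 'eef|force'
python3 -c "
from workcell import r;s=r.read_state();print(s['torque'],s['eef_rot'])"
```

```text
eef_rot: [0.999, -0.047, -0.0, -0.0]
wrist_force: [2.7, 2.9, 1.3]
grip_force: 15.5
[ 0.55904079 -0.34683144  0.42315685] [ 9.98909781e-01 -4.66823192e-02 -2.33177917e-05 -1.02767215e-04]
```

```bash
python3 -m creep '[0,0,0,0,0,0,0.5, 0,0,0,0,0,0,0.5, 0,0,0,0,0,0,0.5, 0,0,0,0,0,0,0.5, 0,0,40,0,0,0,0.5, 0,0,95,0,0,0,0.5, -40,-60,130,0,0,0,0.5, -80,-110,150,0,0,0,0.5, -80,-110,150,0,0,0,0.5]'|head -1
python3 - <<'E'
from h import *
im=r.snapshot("wrist");cv2.imwrite("pics/w5.png",im)
im=r.snapshot("scene");cv2.imwrite("pics/s5.png",cv2.resize(im[160:310,220:430],None,fx=3.7,fy=3.7,interpolation=cv2.INTER_CUBIC))
print(r.read_state()["wrist_force"])
E
```

```text
time: 16.42
[ 0.32879149 -0.01760888 -0.66271206]
```

View pics/s5.png

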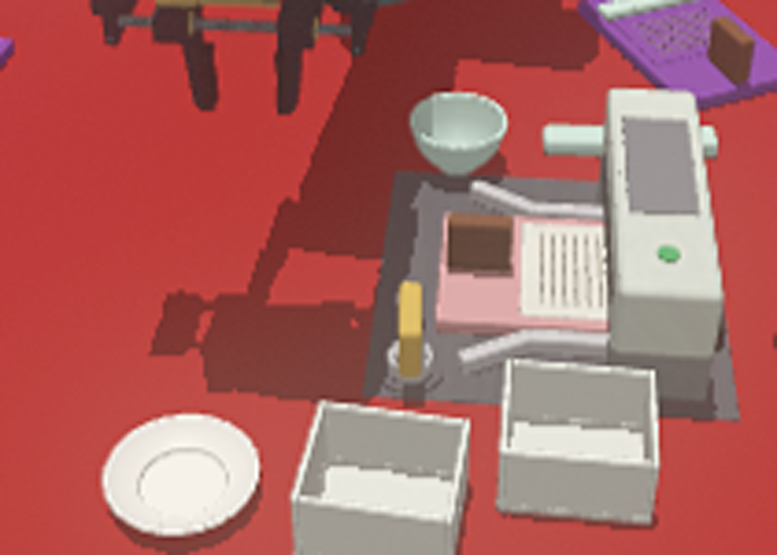

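View pics/w5.png

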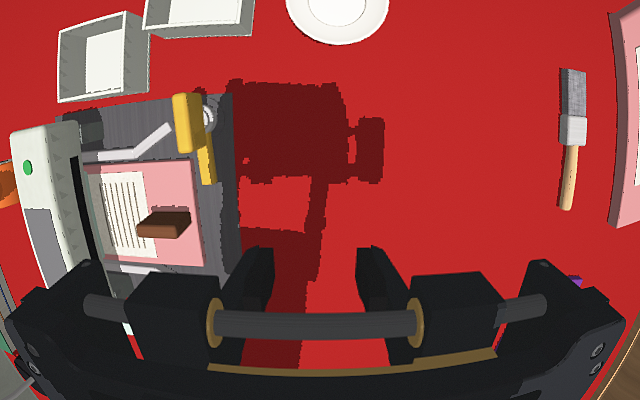

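The wrist view shows the arm at (205,160) lying across behind the carrier's rear edge. In the scene view the carrier is home under the bridge, and the bowl, bins, dish and paperweight are where they were. Handing in.

```bash
python3 -c "
from workcell import r;print(r.close_job())"
```

```text
the job is handed in; nothing more can be done
None
```

The carrier was pushed under the bridge until it pressed on the stop (13 N), the latch turned clockwise to its end across behind it, nothing else was seen to have moved, and the job is handed in; the verdict was not shown.

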